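# Hold the bore probe centred in the guide bushing

### The job

Lift the red-handled bore probe out of the blue bin and lower its stem straight down through the brass guide bushing of the measuring stand, without the probe or the gripper touching the stand. Stop with the underside of the handle about 1 cm above the bushing and finish there, still holding the probe upright, steady and centred in the bore (within 3 mm). Leave the other two probes and the things round about where they are.

Things in the scene. Friction and masses are not known exactly. Their poses are not given: they have to be found in the camera images.
- probe_red: the bore probe to use: a 10 mm steel stem 80 mm long under a red handle 24 mm in diameter and 70 mm long (150 mm in all, about 0.12 kg). Origin: centre of the stem's lower end; z runs up along the stem. Stands upright in one of the bin's three pockets, the underside of the handle on the insert
- probe_red_tip (a point): centre of the lower end of the red probe's stem (same point as its origin)
- probe_red_shoulder (a point): centre of the underside of the red handle, where the stem leaves it, 80 mm above the tip; the handle reaches from here to 70 mm higher
- probe_green: another probe, leave in the bin: a 10 mm steel stem 80 mm long under a green handle 24 mm in diameter and 70 mm long (150 mm in all, about 0.12 kg). Origin: centre of the stem's lower end; z runs up along the stem. Stands upright in one of the bin's three pockets, the underside of the handle on the insert
- probe_white: another probe, leave in the bin: a 10 mm steel stem 80 mm long under a white handle 24 mm in diameter and 70 mm long (150 mm in all, about 0.12 kg). Origin: centre of the stem's lower end; z runs up along the stem. Stands upright in one of the bin's three pockets, the underside of the handle on the insert
- bin: fixed blue open box, 90 x 210 mm (x, y; 114 mm over the rims in x), rim 100 mm high; origin at the centre of its underside, y along its length. Its grey insert, top at 88 mm, has three 14 mm pockets at y = -65, 0, +65 mm; a probe stands in each, its handle from 88 to 158 mm above the bench
- stand: fixed measuring stand, base 115 x 110 mm; origin at bench level under the bushing's axis, z up. A column on its +x side carries an arm (x -30 to +60, 56 mm wide, 98 to 110 mm high) with an upright brass bushing: outside 28, bore 20 mm, 96 to 114 mm high (the stand's highest point). Below it on the same axis a steel sleeve, outside 44, bore 26 mm, 12 to 58 mm high, takes the tip
- guide_mouth (a point): centre of the bushing's upper opening, on the bore axis, 114 mm above the bench; its z axis is the bore axis, upward
- film_core_1: bystander, leave alone: yellow plastic winding core, 50 mm wide, 34 mm high; origin at the centre of its underside
- film_core_2: bystander, leave alone: grey plastic winding core, 50 mm wide, 34 mm high; origin at the centre of its underside
- can_blue: bystander, leave alone: round blue can with black lid, 50 mm wide, 30 mm high; origin at the centre of its underside
Mind the look-alikes: they are no part of the job. Of the things like the probe_red, leave any that is brown or purple; of the rest the larger one is meant.

How it is judged:
On the way, in this order (a step that is already met when the one before it is completed fails the run):
1. the red probe is lifted clear of the bin in the fingers (height (world z) of probe_red_tip above 0.103 m and contact force between the fingers and probe_red above 0.5 N), for 0.2 s.
2. its tip has passed down through the bushing (z of probe_red_tip in the frame of guide_mouth below -0.02 m and horizontal distance between probe_red_tip and guide_mouth below 0.005 m and angle between probe_red's own z axis and vertical below 0.12 rad), for 0.2 s.
At the end, for the whole second after the job is handed in: The red probe is held in the fingers and still (under 20 mm/s), stem through the bushing, tip and handle underside both within 3 mm of the bore axis, tilt under 0.07 rad, underside of the handle 3 to 18 mm above the bushing's top, probe not touching the stand (horizontal distance between each of probe_red_tip, probe_red_shoulder and guide_mouth below 0.003 m and angle between probe_red's own z axis and vertical below 0.07 rad and z of probe_red_shoulder in the frame of guide_mouth between 0.003 and 0.018 m and contact force between the fingers and probe_red above 0.5 N and contact force between probe_red and stand below 0.1 N and linear speed of probe_red below 0.02 m/s); the arm keeps its last pose, push and grip.
It fails at once if the red probe touches the stand (contact force between probe_red and stand above 0.3 N).
It fails at once if the arm or gripper touches the stand (contact force between any of the arm, the fingers and stand above 0.5 N).
It fails at once if another probe is taken from its place (distance of any of probe_green, probe_white from where it was at the start of the episode above 0.015 m).
It fails at once if a bystander is moved (distance of any of film_core_1, film_core_2, can_blue from where it was at the start of the episode above 0.02 m).
It also fails if it takes over 48 s, if anything falls off the work surface, if the arm or the gripper's body presses on something with over 40 N, if the wrist force passes 120 N, or if a joint passes its speed limit or range.

### The arm

A 7-joint arm with a two-finger parallel gripper is mounted at the origin on a cart in front of the work surface, level with it; the furniture and walls round the work are solid. World frame = base frame: x ahead of the robot, y to its left, z up, the work surface at z = 0. Lengths are in m, angles in rad, forces in N, time in s.
With the tool pointing down it reaches from about 0.425 to 1.025 m from the base axis. Payload 9.4 kg.
Tool frame: the origin (TCP) lies on the centre line of the jaws, within the pads' length; the fingertips stand tip_reach ahead of it and the grasp point (between the pads) lies 2 mm behind it (tip_reach is the distance from the TCP to the fingertips, in m); z points along the fingers, y is the line along which they close (so a half turn about z gives the same grasp; the last joint's range is limited). The gripper opens to 85 mm and grips with 20 to 120 N. Pads are 22 mm wide; open, the fingers measure 114 mm over their backs; the gripper's body (76 mm by 85 mm) begins 54 mm behind the grasp point. The pads swing forward as they close: fully open they stand 13 mm farther back than shut.
Start: joints at [-1.386, 0.599, -0.003, 1.599, 0.002, 0.943, -0.08], TCP at [0.188, 0.7, 0.248] pointing down, gripper open.
Joint ranges: [-2.57, 2.57], [-0.35, 1.97], [-1.29, 1.29], [0.11, 2.56], [-1.05, 4.19], [0.11, 1.86], [-2.63, 2.63]. Speed limits (rad/s): [2.22, 2.22, 3.01, 3.01, 3.14, 3.14, 3.14].

### API

Orientations are given as a rotation vector (axis times angle).
In Python, from plant import get_obs, camera, close_job, tip_reach gives the robot as it stands. The module is installed in compiled form; this text tells all that it offers.
- The arm moves only by the tool hand_motion, called after ">>>" as name([rows], argument=value, ...), one row to a line, values as JSON. Schema: {"type":"object","properties":{"motion":{"type":"array","items":{"type":"array","items":{"type":"array","items":{"type":"number"},"minItems":7,"maxItems":7},"minItems":1,"maxItems":20},"minItems":1,"maxItems":1},"only":{"type":"string"},"quiet":{"type":"boolean"},"lines":{"type":"string"}},"required":["motion"],"additionalProperties":false}. motion is a list that holds a single list of rows (three levels of brackets), with 1 to 20 rows, each of 7 numbers: dx, dy, dz in a scale on which 1.0 is 1 m, then a rotation vector rx, ry, rz in fractions of the full range, 1 being pi rad, then the finger opening in m; each row shifts and turns the commanded pose from where the row before left it, along the tool's axes as they then stand; what a row does not reach is not made up. A row lasts 1/12 s, in which the tool goes at most 0.0417 m and 0.125 rad, less where a joint would pass 70% of its speed; a pose out of reach is approached as far as the arm can. The fingers move at their own pace and stop on an object; the grip force is fixed at half the most. Time passes only in rows, so rows that do not move let the fingers close. The tool returns the time, the measured TCP pose, the force, the opening and the grip force at its end. only (a regular expression) keeps the lines of the reply that match it, lines (a string "A,B") keeps lines A to B, and quiet returns only ok. No shift or turn number may pass 1 either way. Input that does not fit is refused with a message, and nothing moves.
- get_obs(): the state, without advancing time (a new reading comes with each control period).
- camera(name): name is "scene" or "top" or "wrist"; returns a dict with "img" (480x640x3 uint8, red, green, blue), "range_z" (480x640 float32, m along the optical axis (not along the pixel's ray), 0 where there is no reading), "intrinsics" (3x3 intrinsics, pixels), "R" (3x3) and "t" (3): a world point X has camera coordinates R X + t; the wrist camera has in their place "hand_eye" (4x4, takes a point from camera to tool coordinates, whose origin is the TCP and whose axes are the flange's). Camera axes: x right, y down, z forward; pixel columns grow to the right and rows downward; lengths in m; the calibration is good to about 2 mm. A picture is of the moment at which its call begins: read the wrist's pose just before it.
- close_job(): hands the job in; it is judged then, once.
The state is a dict: "time_s": time; "q": joint angles; "dq": joint speeds; "joint_efforts": joint torques, N m; "ee_pos": TCP position; "orientation": TCP orientation; "force": force on the tool from outside, world axes, zero at the start; "ft_torque": the same for the moment, N m; "grip_width": finger opening in m; "grip_force": force on a finger pad.
Only numpy, scipy, OpenCV 4.12 (cv2) and the standard library are available. Lean on these libraries where they do the work, as an engineer would, in place of code of your own. Each camera call takes 0.05 s, during which the arm holds its last target. There are 200 camera calls.

## Working session

There is one attempt and no reset: what is moved stays moved. The work goes in short steps, Python scripts to look and compute and a tool call to move; the robot and the scene stay as the last step left them, time stands still between calls to the robot, and variables do not carry over. Pictures are saved under pics/ and viewed, at most 10 in all, crops included, and the job is handed in when it is done.

```bash
mkdir -p pics; cat > h.py <<'E'
import numpy as np, cv2
from plant import *
def snap(name,fn=None):
    o=get_obs(); c=camera(name)
    if fn: cv2.imwrite('pics/'+fn,c['img'][:,:,::-1])
    return o,c
def cloud(c):
    z=c['range_z']; K=c['intrinsics']; v,u=np.mgrid[:480,:640]
    P=np.stack([(u-K[0,2])/K[0,0]*z,(v-K[1,2])/K[1,1]*z,z],-1)
    W=(P-c['t'])@c['R']; W[z==0]=np.nan
    return W
def ray(c,u,v,h):
    K=c['intrinsics']; d=c['R'].T@np.linalg.solve(K,[u,v,1.]); o=-c['R'].T@c['t']
    return o+d*(h-o[2])/d[2]
E
python3 - <<'E'
from h import *
o,c=snap('top','top.png'); o2,d=snap('scene','scene.png')
print(o['time_s'],o['ee_pos'],o['orientation'],o['grip_width'],tip_reach)
for k in(c,d): print(-k['R'].T@k['t'],k['intrinsics'][0,0],k['R'])
E
```

```text
0.0 [0.18752917 0.69986974 0.24741913] [-4.09877650e-01 -3.11466832e+00  2.45549230e-03] 0.08554339671654916 0.017
[0.40482979 0.0386028  1.01937908] 449.35079144028185 [[-0.0117983  -0.9999242   0.00352181]
 [-0.98557772  0.01103428 -0.16886327]
 [ 0.16881161 -0.00546331 -0.98563319]]
[0.07178517 0.34965307 0.71314622] 439.449909552916 [[-0.5169845  -0.85587774 -0.01415348]
 [-0.62146653  0.38665852 -0.68137694]
 [ 0.58864792 -0.3434654  -0.73179583]]
```

View pics/top.png

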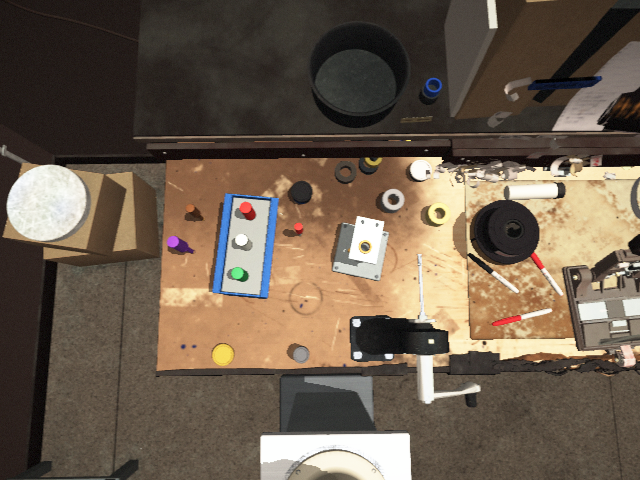

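View pics/scene.png

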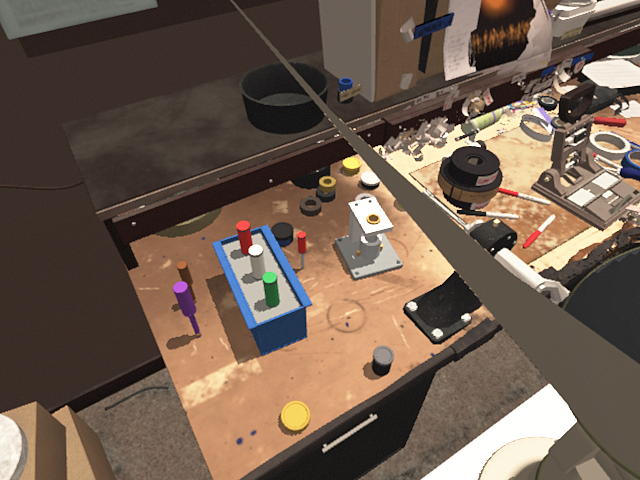

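The top view shows the bin at about (245,245), with red at (247,210), white at (241,241) and green at (238,274). The stand's bushing is at about (365,247). The small red look-alike at (298,229) and the purple and brown ones stand outside the bin.

```bash
cat > m.py <<'E'
from h import *
for n,boxes in(('top',dict(red=(235,200,262,222),white=(230,230,255,252),green=(225,262,255,285),look=(288,220,308,240),bush=(352,235,378,260))),('scene',dict(red=(230,215,260,262),white=(245,240,268,282),green=(258,268,284,310),look=(292,228,312,272),bush=(360,210,386,228)))):
    o,c=snap(n); W=cloud(c); hsv=cv2.cvtColor(c['img'],cv2.COLOR_RGB2HSV); H,S,V=[hsv[...,i].astype(int) for i in range(3)]
    M=dict(red=((H<8)|(H>172))&(S>150)&(V>80),look=((H<8)|(H>172))&(S>150)&(V>80),green=(abs(H-65)<20)&(S>120),white=(S<40)&(V>140),bush=(abs(H-20)<10)&(S>90))
    for k,(a,b,x,y) in boxes.items():
        m=np.zeros((480,640),bool); m[b:y,a:x]=M[k][b:y,a:x]
        P=W[m&np.isfinite(W[...,2])]; zt=np.percentile(P[:,2],97); T=P[P[:,2]>zt-.006]
        mid=(T.max(0)+T.min(0))/2
        vv,uu=np.nonzero(m&(W[...,2]>zt-.006))
        uc,vc=(uu.min()+uu.max())/2,(vv.min()+vv.max())/2
        print(n,k,m.sum(),len(T),'zt %.3f'%zt,T.mean(0).round(4),mid.round(4),np.ptp(T,0).round(3),'px',uc,vc, ray(c,uc,vc,{'bush':.114,'look':zt}.get(k,.158)).round(4))
    B=(abs(H-108)<12)&(S>150)&(W[...,2]>.085)&(W[...,2]<.115)
    B[:, :200]=0; B[:,320:]=0
    P=W[B][:,:2].astype(np.float32); print('bin',cv2.minAreaRect(P))
    d=M['bush']
E
python3 m.py
```

```text
top red 185 107 zt 0.161 [0.6122 0.1737 0.1578] [0.6122 0.174  0.1582] [0.022 0.022 0.007] px 245.5 207.5 [0.6118 0.1738 0.158 ]
top white 452 114 zt 0.160 [0.5483 0.1807 0.1579] [0.5483 0.1807 0.1579] [0.022 0.022 0.008] px 241.5 239.5 [0.5481 0.1806 0.158 ]
top green 163 114 zt 0.160 [0.4835 0.1873 0.1578] [0.4841 0.1866 0.1583] [0.021 0.023 0.008] px 238.0 272.5 [0.4841 0.1862 0.158 ]
top look 79 50 zt 0.105 [0.5835 0.0719 0.1028] [0.5836 0.0718 0.1028] [0.015 0.015 0.007] px 298.5 226.5 [0.5829 0.0717 0.1053]
top bush 78 61 zt 0.116 [ 0.5383 -0.0624  0.1134] [ 0.5392 -0.064   0.1134] [0.025 0.025 0.007] px 365.0 246.0 [ 0.5392 -0.0639  0.114 ]
bin ((0.5481438636779785, 0.18203520774841309), (0.11240123957395554, 0.2089906930923462), 84.09615325927734)
scene red 350 100 zt 0.158 [0.6112 0.175  0.157 ] [0.6115 0.1752 0.1559] [0.023 0.022 0.006] px 243.0 225.5 [0.6109 0.1749 0.158 ]
scene white 453 104 zt 0.158 [0.5479 0.1814 0.1572] [0.548  0.1814 0.1571] [0.021 0.023 0.005] px 255.5 249.5 [0.5475 0.1813 0.158 ]
scene green 387 124 zt 0.158 [0.4829 0.189  0.1571] [0.4835 0.1888 0.1567] [0.024 0.021 0.005] px 269.5 277.5 [0.4817 0.1888 0.158 ]
scene look 164 49 zt 0.104 [0.582  0.0727 0.1021] [0.5826 0.0728 0.1015] [0.016 0.016 0.007] px 301.5 235.5 [0.5798 0.0741 0.1037]
scene bush 119 69 zt 0.115 [ 0.5386 -0.0629  0.1124] [ 0.5385 -0.063   0.1124] [0.029 0.026 0.007] px 373.0 218.5 [ 0.537  -0.0621  0.114 ]
bin ((0.5470986366271973, 0.18119904398918152), (0.11393390595912933, 0.21134305000305176), 84.05078125)
```

```bash
cat > d.py <<'E'
import sys
from h import *
from scipy.spatial.transform import Rotation as Ro
def delta(x,y,z,ang=84.2):
    o=get_obs(); R=Ro.from_rotvec(o['orientation'])
    yv=np.array([np.cos(np.radians(ang)),np.sin(np.radians(ang)),0]); zv=np.array([0,0,-1.])
    T=Ro.from_matrix(np.stack([np.cross(yv,zv),yv,zv],1))
    w=np.array([x,y,z])-o['ee_pos']
    print('t %.2f'%o['time_s'],'pos',o['ee_pos'].round(4),'tool d',R.inv().apply(w).round(4),'rot',(R.inv()*T).as_rotvec().round(4),'|d| %.4f'%np.linalg.norm(w),'grip',round(o['grip_width'],4),round(o['grip_force'],1),'F',np.round(o['force'],1))
if __name__=='__main__': delta(*map(float,sys.argv[1:]))
E
python3 d.py .6118 .1745 .247
```

```text
t 0.20 pos [0.1876 0.7001 0.2477] tool d [-0.5457 -0.3979  0.0012] rot [-0.0009  0.     -0.1605] |d| 0.6754 grip 0.0852 0.0 F [ 0.5  0.6 -0. ]
```

Careful with the scale: turns go in shares of pi rad. That gives: -0.08 rad / 3.1416 = -0.0255.

>>> hand_motion([
  [[-0.0303,-0.0221,0,0,0,0,0.085],[-0.0303,-0.0221,0,0,0,0,0.085],[-0.0303,-0.0221,0,0,0,0,0.085],[-0.0303,-0.0221,0,0,0,0,0.085],[-0.0303,-0.0221,0,0,0,0,0.085],[-0.0303,-0.0221,0,0,0,0,0.085],[-0.0303,-0.0221,0,0,0,0,0.085],[-0.0303,-0.0221,0,0,0,0,0.085],[-0.0303,-0.0221,0,0,0,0,0.085],[-0.0303,-0.0221,0,0,0,0,0.085],[-0.0303,-0.0221,0,0,0,0,0.085],[-0.0303,-0.0221,0,0,0,0,0.085],[-0.0303,-0.0221,0,0,0,0,0.085],[-0.0303,-0.0221,0,0,0,0,0.085],[-0.0303,-0.0221,0,0,0,0,0.085],[-0.0303,-0.0221,0,0,0,0,0.085],[-0.0303,-0.0221,0,0,0,0,0.085],[-0.0303,-0.0221,0,0,0,0,0.085],[0,0,0,0,0,-0.0255,0.085],[0,0,0,0,0,-0.0255,0.085]],
])

```text
time_s: 1.87
ee_pos: [0.613, 0.1717, 0.248]
orientation: [0.162, 3.137, -0.002]
force: [-0.8, 0.8, -0.4]
grip_width: 0.0848
grip_force: 0.0
```

>>> hand_motion([
  [[0,0,0,0,0,0,0.085],[0,0,0,0,0,0,0.085],[0,0,0,0,0,0,0.085]],
])

```text
time_s: 2.12
ee_pos: [0.6112, 0.1753, 0.2482]
orientation: [-0.163, -3.137, -0.0]
force: [0.6, -0.7, 0.4]
grip_width: 0.0849
grip_force: 0.0
```

```bash
python3 d.py .6118 .1745 .126
python3 - <<'E'
from h import *
o,c=snap('wrist','w1.png'); print(c['hand_eye'].round(4),c['intrinsics'][0,0])
E
```

```text
t 2.12 pos [0.6112 0.1753 0.2482] tool d [-0.0007 -0.0008  0.1222] rot [ 0.0001 -0.0002 -0.0023] |d| 0.1222 grip 0.0849 0.0 F [ 0.6 -0.7  0.4]
[[-9.000e-04 -9.640e-01 -2.658e-01  6.800e-02]
 [ 1.000e+00 -1.000e-03  3.000e-04  5.000e-04]
 [-5.000e-04 -2.658e-01  9.640e-01 -1.247e-01]
 [ 0.000e+00  0.000e+00  0.000e+00  1.000e+00]] 393.6426788681055
```

View pics/w1.png

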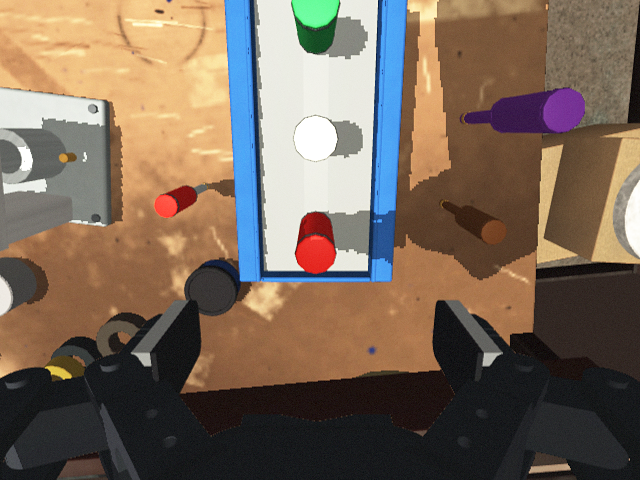

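The wrist view shows the red handle's top at about (316,254), centred between the fingers. White and green lie along the bin beyond it, and the fingers close across the bin. I'll measure the red top here and hold it against the fixed cameras.

```bash
cat >> h.py <<'E'
def wcam(o,c):
    from scipy.spatial.transform import Rotation as Ro
    T=np.eye(4); T[:3,:3]=Ro.from_rotvec(o['orientation']).as_matrix(); T[:3,3]=o['ee_pos']
    I=np.linalg.inv(T@c['hand_eye']); c['R']=I[:3,:3]; c['t']=I[:3,3]; return c
E
python3 - <<'E'
from h import *
o,c=snap('wrist'); wcam(o,c); W=cloud(c)
h=cv2.cvtColor(c['img'],cv2.COLOR_RGB2HSV).astype(int)
m=((h[...,0]<8)|(h[...,0]>172))&(h[...,1]>150); m[:,:270]=0;m[:,360:]=0
k=m&(W[...,2]>.153)
v,u=np.nonzero(k); T=W[k]
print(len(T),T.mean(0),(T.max(0)+T.min(0))/2,np.ptp(T,0)); uc,vc=(u.min()+u.max())/2,(v.min()+v.max())/2; print(uc,vc,ray(c,uc,vc,.158))
E
```

```text
1214 [0.61137224 0.17512538 0.15685845] [0.61146025 0.17503607 0.15613413] [0.02413927 0.02318318 0.00560924]
315.0 252.0 [0.61025108 0.1752743  0.158     ]
```

>>> hand_motion([
  [[0,0,0.03,0,0,0,0.085],[0,0,0.03,0,0,0,0.085],[0,0,0.03,0,0,0,0.085],[0,0,0.02,0,0,0,0.085],[0,0,0.012,0,0,0,0.085],[0,0,0,0,0,0,0.085],[0,0,0,0,0,0,0.085],[0,0,0,0,0,0,0.085]],
])

```text
time_s: 2.88
ee_pos: [0.6123, 0.1753, 0.1276]
orientation: [0.16, 3.136, 0.001]
force: [-0.6, -0.6, -0.3]
grip_width: 0.0851
grip_force: 0.0
```

```bash
python3 d.py .6113 .175 .126
```

```text
t 2.88 pos [0.6123 0.1753 0.1276] tool d [ 0.0009 -0.0004  0.0016] rot [ 0.0007  0.0017 -0.0006] |d| 0.0019 grip 0.0851 0.0 F [-0.6 -0.6 -0.3]
```

>>> hand_motion([
  [[0,0,0,0,0,0,0.06],[0,0,0,0,0,0,0.04],[0,0,0,0,0,0,0.03],[0,0,0,0,0,0,0.02],[0,0,0,0,0,0,0.015],[0,0,0,0,0,0,0.015],[0,0,0,0,0,0,0.015],[0,0,0,0,0,0,0.015],[0,0,0,0,0,0,0.015],[0,0,0,0,0,0,0.015]],
])

```text
time_s: 3.72
ee_pos: [0.6117, 0.1748, 0.1268]
orientation: [0.16, 3.137, 0.0]
force: [-1.4, -0.9, 5.5]
grip_width: 0.023
grip_force: 58.5
```

```bash
python3 d.py .6113 .175 .277
```

```text
t 3.72 pos [0.6117 0.1748 0.1268] tool d [ 3.000e-04  1.000e-04 -1.502e-01] rot [ 0.0002  0.0005 -0.0007] |d| 0.1502 grip 0.023 58.5 F [-1.4 -0.9  5.5]
```

Gripped. Now I lift straight up, slowly at first.

>>> hand_motion([
  [[0,0,-0.005,0,0,0,0.015],[0,0,-0.01,0,0,0,0.015],[0,0,-0.015,0,0,0,0.015],[0,0,-0.02,0,0,0,0.015],[0,0,-0.02,0,0,0,0.015],[0,0,-0.02,0,0,0,0.015],[0,0,-0.02,0,0,0,0.015],[0,0,-0.02,0,0,0,0.015],[0,0,-0.015,0,0,0,0.015],[0,0,-0.005,0,0,0,0.015],[0,0,0,0,0,0,0.015],[0,0,0,0,0,0,0.015],[0,0,0,0,0,0,0.015],[0,0,0,0,0,0,0.015]],
])

```text
time_s: 4.88
ee_pos: [0.611, 0.1747, 0.2751]
orientation: [-0.16, -3.136, 0.001]
force: [0.5, -0.9, -1.0]
grip_width: 0.0226
grip_force: 58.7
```

```bash
python3 d.py .5388 -.063 .277
```

```text
t 4.88 pos [0.611  0.1747 0.2751] tool d [ 0.0477 -0.2438 -0.0016] rot [-0.0009 -0.0018 -0.0005] |d| 0.2485 grip 0.0226 58.7 F [ 0.5 -0.9 -1. ]
```

>>> hand_motion([
  [[0.003,-0.015,0,0,0,0,0.015],[0.006,-0.03,0,0,0,0,0.015],[0.006,-0.03,0,0,0,0,0.015],[0.006,-0.03,0,0,0,0,0.015],[0.006,-0.03,0,0,0,0,0.015],[0.006,-0.03,0,0,0,0,0.015],[0.003,-0.015,0,0,0,0,0.015],[0,0,0,0,0,0,0.015],[0,0,0,0,0,0,0.015],[0,0,0,0,0,0,0.015],[0,0,0,0,0,0,0.015]],
])

```text
time_s: 5.8
ee_pos: [0.5575, 0.0004, 0.2761]
orientation: [-0.158, -3.137, -0.001]
force: [0.9, -0.2, -0.8]
grip_width: 0.0228
grip_force: 58.8
```

```bash
python3 d.py .5388 -.063 .277; python3 - <<'E'
from h import *
snap('wrist','w2.png'); o,c=snap('scene'); o,d=snap('top')
a=c['img'][80:320,200:440];b=d['img'][130:370,260:500]
cv2.imwrite('pics/s2.png',cv2.resize(np.hstack([a,b])[:,:,::-1],(800,400),interpolation=2))
E
```

```text
t 5.80 pos [5.575e-01 4.000e-04 2.761e-01] tool d [ 0.0123 -0.065  -0.0009] rot [ 0.0004 -0.0002  0.0009] |d| 0.0662 grip 0.0228 58.8 F [ 0.9 -0.2 -0.8]
```

View pics/w2.png

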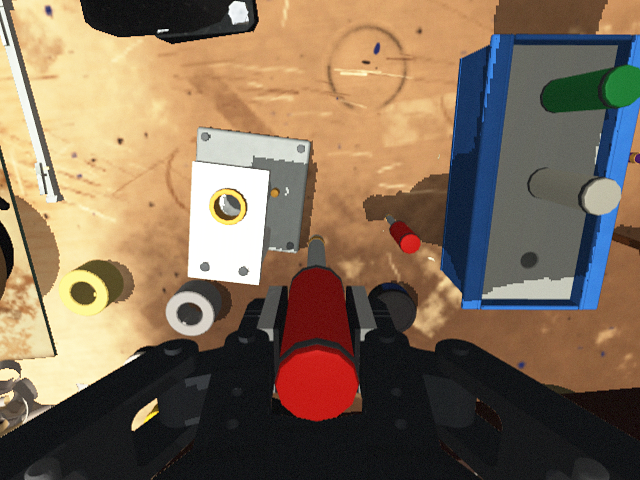

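View pics/s2.png

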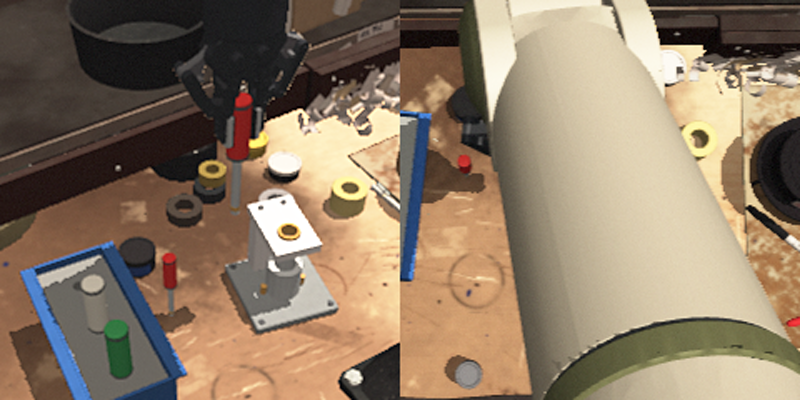

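Wrist view: bushing ring at (228,206), probe hanging upright between the pads with its tip at about (316,240). The scene crop also shows it upright. Next I'll measure the probe axis from two views, and the bushing.

```bash
cat > p.py <<'E'
from h import *
from scipy.optimize import least_squares
def axis(c,n,ctr):
    W=cloud(c); cam=-c['R'].T@c['t']
    d=np.hypot(W[...,0]-ctr[0],W[...,1]-ctr[1]); img=c['img'].astype(int)
    red=(img[...,0]>2.2*img[...,1])&(img[...,0]>60)
    z0=ctr[2]   # expected tip height
    st=(d<.014)&(W[...,2]>z0+.006)&(W[...,2]<z0+.074)&~red
    ha=(d<.022)&(W[...,2]>z0+.086)&(W[...,2]<z0+.146)&red
    S=W[st];Hd=W[ha]
    P=np.vstack([S,Hd]); r=np.r_[np.full(len(S),.005),np.full(len(Hd),.012)]; w=np.r_[np.full(len(S),1/np.sqrt(max(len(S),1))),np.full(len(Hd),1/np.sqrt(max(len(Hd),1)))]
    def f(p):
        h=P[:,2]-z0; return w*1e3*(np.hypot(P[:,0]-p[0]-p[2]*h,P[:,1]-p[1]-p[3]*h)-r)
    s=least_squares(f,[ctr[0],ctr[1],0,0],loss='soft_l1').x
    print(n,len(S),len(Hd),'tip',s[:2].round(4),'tilt',s[2:].round(4),'shoulder',(s[:2]+.08*s[2:]).round(4),'handle z',np.percentile(Hd[:,2],[2,98]).round(4),'allred top',np.percentile(W[(d<.014)&red][:,2],99).round(4))
    for k in range(6):  # silhouette-free check: raw means by height
        pass
def bush(c,n,g=(.5388,-.063)):
    W=cloud(c); h=cv2.cvtColor(c['img'],cv2.COLOR_RGB2HSV).astype(int)
    d=np.hypot(W[...,0]-g[0],W[...,1]-g[1])
    m=((abs(h[...,0]-23)<10)&(h[...,1]>90)&(d<.025)&(W[...,2]>.1)).astype(np.uint8)
    ct=max(cv2.findContours(m,cv2.RETR_EXTERNAL,cv2.CHAIN_APPROX_NONE)[0],key=cv2.contourArea)
    R=np.array([ray(c,u,v,.114)[:2] for u,v in ct[:,0]],np.float32)
    (x,y),r=cv2.minEnclosingCircle(R); e=cv2.fitEllipse(R)
    T=W[(m>0)&(W[...,2]>.111)]
    print(n,'bush',m.sum(),'encl',round(x,4),round(y,4),'r',round(r,4),'ell',np.round(e[0],4),np.round(e[1],4),'top z',np.median(T[:,2]).round(4),'mid',((T.max(0)+T.min(0))/2).round(4))
if __name__=='__main__':
    o,c=snap('wrist'); wcam(o,c); _,s=snap('scene')
    e=o['ee_pos']; print(e.round(4))
    ctr=(e[0],e[1],e[2]-.119)
    for k,n in((c,'wrist'),(s,'scene')):
        for f in(lambda:axis(k,n,ctr),lambda:bush(k,n)):
            try:f()
            except Exception as x:print(n,'fail',x)
E
python3 p.py
```

```text
[5.575e-01 4.000e-04 2.761e-01]
wrist 486 4131 tip [0.5579 0.0007] tilt [0.005  0.0008] shoulder [0.5583 0.0008] handle z [0.2452 0.2999] allred top 0.3074
wrist bush 781 encl 0.5368 -0.0627 r 0.0141 ell [ 0.5371 -0.0627] [0.0265 0.0272] top z 0.113 mid [ 0.5372 -0.0576  0.2253]
scene 163 298 tip [ 0.5587 -0.0006] tilt [0.0021 0.0119] shoulder [5.589e-01 4.000e-04] handle z [0.244 0.301] allred top 0.3078
scene bush 104 encl 0.5369 -0.0619 r 0.014 ell [ 0.537  -0.0619] [0.0249 0.0264] top z 0.1129 mid [ 0.5377 -0.0574  0.2204]
```

```bash
python3 d.py .5363 -.0625 .276
```

```text
t 6.05 pos [5.575e-01 1.000e-04 2.762e-01] tool d [ 0.0148 -0.0644  0.0002] rot [ 0.0001 -0.0001  0.0005] |d| 0.0661 grip 0.0226 58.8 F [-0.3 -0.1 -0.9]
```

>>> hand_motion([
  [[0.003,-0.013,0,0,0,0,0.015],[0.0055,-0.024,0,0,0,0,0.015],[0.0045,-0.02,0,0,0,0,0.015],[0.0018,-0.0074,0,0,0,0,0.015],[0,0,0,0,0,0,0.015],[0,0,0,0,0,0,0.015],[0,0,0,0,0,0,0.015],[0,0,0,0,0,0,0.015],[0,0,0,0,0,0,0.015]],
])

```text
time_s: 6.8
ee_pos: [0.5365, -0.062, 0.2763]
orientation: [0.157, 3.138, 0.001]
force: [-0.0, 0.2, -0.9]
grip_width: 0.0228
grip_force: 58.9
```

```bash
python3 p.py && python3 - <<'E'
from h import *
o,c=snap('wrist');_,s=snap('scene')
a=c['img'][100:340,200:440];b=s['img'][80:320,260:500]
cv2.imwrite('pics/s3.png',cv2.resize(np.hstack([a,b])[:,:,::-1],(800,400),interpolation=2))
E
```

```text
[ 0.5365 -0.062   0.2763]
wrist 486 4126 tip [ 0.5369 -0.0617] tilt [0.0047 0.0004] shoulder [ 0.5373 -0.0616] handle z [0.2454 0.2999] allred top 0.3076
wrist bush 614 encl 0.5384 -0.0638 r 0.0152 ell [ 0.537  -0.0636] [0.0265 0.0273] top z 0.1131 mid [ 0.5355 -0.0589  0.2279]
scene 164 275 tip [ 0.5378 -0.0632] tilt [0.0017 0.0164] shoulder [ 0.5379 -0.0618] handle z [0.2437 0.3002] allred top 0.3078
scene bush 135 encl 0.5369 -0.0619 r 0.014 ell [ 0.537  -0.0619] [0.0249 0.0264] top z 0.114 mid [ 0.5371 -0.062   0.1964]
```

View pics/s3.png

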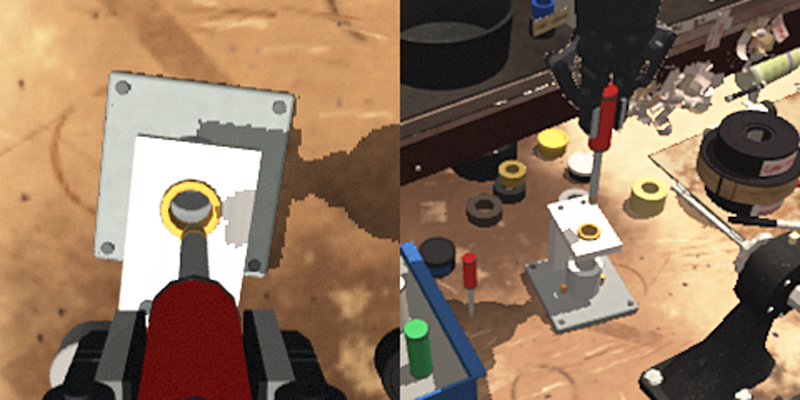

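Probe tip is just over the ring in both views. The two views differ by 1–2 mm in y. I'll lower it to just above the bushing and measure again at close height.

>>> hand_motion([
  [[0,-0.0005,0.01,0,0,0,0.015],[0,0,0.012,0,0,0,0.015],[0,0,0.01,0,0,0,0.015],[0,0,0,0,0,0,0.015],[0,0,0,0,0,0,0.015],[0,0,0,0,0,0,0.015],[0,0,0,0,0,0,0.015],[0,0,0,0,0,0,0.015]],
])

```text
time_s: 7.67
ee_pos: [0.5364, -0.0636, 0.2448]
orientation: [0.16, 3.137, -0.0]
force: [0.3, 0.2, -1.5]
grip_width: 0.0229
grip_force: 58.9
```

```bash
cat > q.py <<'E'
from p import *
# lateral check by silhouettes: stem midline vs bushing contour centre, by rays across the two views
def lat(c,n,ctr,zt):
    W=cloud(c); d=np.hypot(W[...,0]-ctr[0],W[...,1]-ctr[1]); r=c['R'][0]; cam=-c['R'].T@c['t']
    # axis plane: midpoints of stem/handle rows
    for lab,lo,hi in(('stem',.01,.07),('handle',.09,.14)):
        m=(d<.02)&(W[...,2]>zt+lo)&(W[...,2]<zt+hi); e=[]
        for v in np.unique(np.nonzero(m)[0]):
            u=np.nonzero(m[v])[0]
            if len(u)>3:
                Q=W[v,u[len(u)//2]]; u0=(u.min()+u.max())/2
                D=c['R'].T@np.linalg.solve(c['intrinsics'],[u0,v,1.]); s=np.cross(D,[0,0,1]); s/=np.linalg.norm(s)
                e.append([s@(cam-[*ctr[:2],0]),len(u)])   # signed horiz distance of viewing line from ctr
        e=np.array(e); print(n,lab,len(e),'offset of line along s (mm)',(np.median(e[:,0])*1e3).round(2),'s',s.round(2),'w',np.median(e[:,1]))
o,c=snap('wrist'); wcam(o,c); _,s=snap('scene'); e=o['ee_pos']; print(e.round(4)); zt=e[2]-.119
for k,n in((c,'wrist'),(s,'scene')):
    axis(k,n,(e[0],e[1],zt)); lat(k,n,e,zt)
    bush(k,n)
a=c['img'][100:340,200:440];b=s['img'][150:270,320:440]
b=cv2.resize(b,(400,400),interpolation=2);a=cv2.resize(a,(400,400),interpolation=2)
import sys; cv2.imwrite('pics/'+sys.argv[1],np.hstack([a,b])[:,:,::-1])
E
python3 q.py s4.png
```

```text
[ 0.5364 -0.0636  0.2448]
wrist 486 4111 tip [ 0.5369 -0.0633] tilt [0.0041 0.0007] shoulder [ 0.5372 -0.0632] handle z [0.2139 0.2684] allred top 0.2761
wrist stem 28 offset of line along s (mm) -0.35 s [-0.1  -0.99  0.  ] w 17.0
wrist handle 106 offset of line along s (mm) -0.52 s [-0.1  -0.99  0.  ] w 53.5
wrist bush 722 encl 0.5369 -0.0636 r 0.0139 ell [ 0.5358 -0.0635] [0.0252 0.0269] top z 0.1129 mid [ 0.5343 -0.0625  0.2145]
scene 152 249 tip [ 0.5374 -0.0646] tilt [0.0042 0.0158] shoulder [ 0.5377 -0.0633] handle z [0.2125 0.2692] allred top 0.2762
scene stem 24 offset of line along s (mm) -0.49 s [-0.67 -0.75  0.  ] w 5.0
scene handle 27 offset of line along s (mm) 4.64 s [-0.67 -0.75  0.  ] w 15.0
scene bush 127 encl 0.5376 -0.0614 r 0.0148 ell [ 0.5368 -0.0613] [0.0256 0.0261] top z 0.1143 mid [ 0.5374 -0.0617  0.176 ]
```

View pics/s4.png

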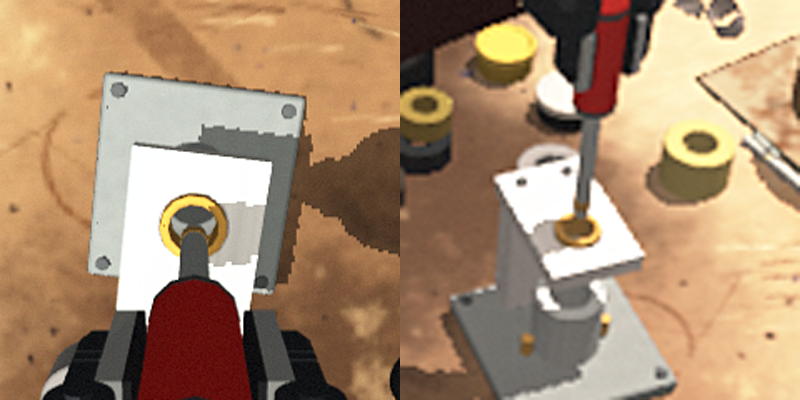

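Both views show the tip over the ring's centre: the stem's line runs to the bushing centre in the scene crop at (577,229), and in the wrist crop at (195,230). I'll lower it partway and check.

>>> hand_motion([
  [[0,0.0003,0.008,0,0,0,0.015],[0,0,0.01,0,0,0,0.015],[0,0,0.01,0,0,0,0.015],[0,0,0.01,0,0,0,0.015],[0,0,0.006,0,0,0,0.015],[0,0,0,0,0,0,0.015],[0,0,0,0,0,0,0.015],[0,0,0,0,0,0,0.015],[0,0,0,0,0,0,0.015],[0,0,0,0,0,0,0.015]],
])

```text
time_s: 8.6
ee_pos: [0.5364, -0.0633, 0.2008]
orientation: [0.16, 3.137, 0.0]
force: [-0.3, -0.6, -0.6]
grip_width: 0.0225
grip_force: 58.9
```

```bash
python3 q.py s5.png
```

```text
[ 0.5364 -0.0633  0.2008]
wrist 1363 4104 tip [ 0.5337 -0.0632] tilt [0.0296 0.0025] shoulder [ 0.5361 -0.063 ] handle z [0.17   0.2244] allred top 0.2321
wrist stem 57 offset of line along s (mm) -0.0 s [-0.11 -0.99  0.  ] w 55.0
wrist handle 105 offset of line along s (mm) -0.38 s [-0.1  -0.99  0.  ] w 54.0
wrist bush 817 encl 0.5365 -0.0637 r 0.014 ell [ 0.5357 -0.0635] [0.0235 0.0253] top z 0.1128 mid [ 0.5322 -0.0627  0.1936]
scene 185 223 tip [ 0.5358 -0.0635] tilt [0.0174 0.0057] shoulder [ 0.5372 -0.063 ] handle z [0.1684 0.2258] allred top 0.2324
scene stem 22 offset of line along s (mm) -0.34 s [-0.67 -0.74  0.  ] w 13.0
scene handle 25 offset of line along s (mm) 6.02 s [-0.67 -0.75  0.  ] w 14.0
scene bush 91 encl 0.5372 -0.0611 r 0.0143 ell [ 0.5371 -0.0614] [0.0244 0.0252] top z 0.1136 mid [ 0.5353 -0.0678  0.1867]
```

View pics/s5.png

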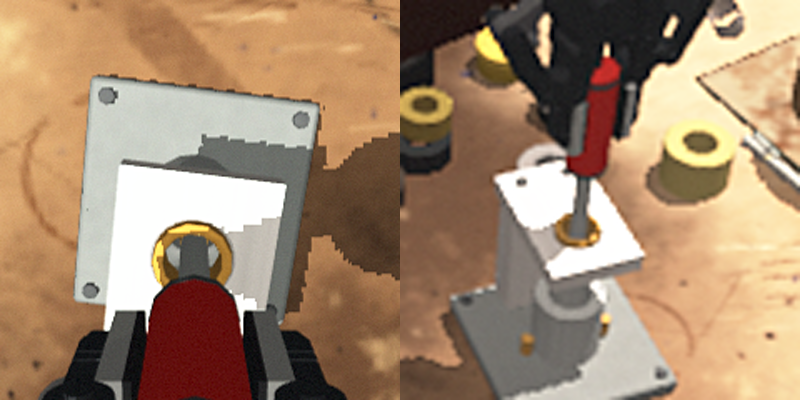

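```bash
python3 - <<'E'
from h import *
o,w=snap('wrist'); wcam(o,w); I=np.mean([camera('scene')['img'].astype(float) for _ in range(3)],0); _,s=snap('scene')
for v in (208,211,214,217,219,221,223): print(v,' '.join('%d/%d'%(a,b) for a,b in I[v,364:385,[0,2]].T if 1) if 0 else [(int(p[0]),int(p[2])) for p in I[v,364:385]])
e=o['ee_pos']
for n,c in(('s',s),('w',w)):
  for p in((.537,-.0625,.114),(.537,-.0625,.134),(.538,-.0625,.114),(.537,-.0615,.114)):
    q=c['intrinsics']@(c['R']@np.array(p)+c['t']); print(n,p,(q[:2]/q[2]).round(2))
J=w['img'].astype(int)
for v in range(232,268,5): print(v,[(int(p[0]),int(p[2])) for p in J[v,286:346:2]])
E
```

```text
208 [(255, 254), (255, 254), (255, 254), (255, 254), (255, 254), (255, 254), (255, 255), (255, 255), (230, 199), (85, 79), (105, 98), (102, 94), (97, 88), (255, 254), (255, 255), (255, 255), (255, 255), (253, 226), (186, 113), (172, 91), (178, 100)]
211 [(255, 254), (255, 254), (255, 254), (255, 254), (255, 254), (255, 255), (255, 255), (255, 255), (127, 113), (96, 89), (103, 97), (92, 86), (195, 171), (255, 255), (255, 255), (255, 255), (255, 255), (255, 255), (255, 255), (255, 232), (201, 122)]
214 [(255, 254), (255, 255), (255, 255), (255, 255), (255, 250), (212, 126), (161, 62), (130, 60), (93, 92), (105, 99), (106, 100), (91, 90), (201, 138), (255, 248), (255, 255), (255, 255), (255, 255), (255, 254), (255, 255), (255, 255), (255, 255)]
217 [(255, 240), (162, 138), (154, 92), (165, 52), (136, 50), (100, 38), (110, 51), (104, 82), (105, 102), (110, 102), (109, 104), (104, 95), (104, 65), (98, 33), (125, 36), (255, 142), (255, 255), (255, 255), (255, 255), (255, 254), (255, 255)]
219 [(190, 169), (176, 155), (144, 98), (161, 57), (158, 62), (116, 44), (104, 62), (99, 92), (105, 10
[... 2997 characters left out ...]
58, 48), (163, 151), (194, 182), (191, 176)]
262 [(254, 254), (254, 254), (254, 255), (239, 124), (255, 104), (179, 54), (129, 40), (84, 24), (88, 27), (88, 30), (87, 46), (74, 74), (74, 71), (77, 73), (81, 78), (81, 81), (74, 75), (75, 75), (76, 72), (73, 70), (82, 21), (84, 26), (82, 24), (108, 27), (171, 49), (169, 51), (152, 51), (183, 170), (194, 179), (186, 172)]
267 [(254, 254), (254, 253), (254, 254), (253, 255), (254, 84), (168, 50), (189, 58), (157, 41), (84, 24), (69, 26), (49, 35), (44, 46), (33, 37), (38, 44), (49, 35), (75, 29), (51, 45), (30, 34), (24, 30), (38, 36), (45, 29), (61, 28), (148, 46), (176, 52), (168, 47), (143, 81), (190, 179), (192, 178), (188, 176), (189, 174)]
```

In the scene rows near the mouth, the stem midline is at column 373.0 and the ring centre at 372.9. In the wrist view the stem is at column 316 and the bore at 315.4. So the probe is centred to about 0.5 mm; I'll make a small trim and lower the remaining 38 mm.

>>> hand_motion([
  [[-0.0006,-0.0003,0.004,0,0,0,0.015],[0,0,0.008,0,0,0,0.015],[0,0,0.008,0,0,0,0.015],[0,0,0.008,0,0,0,0.015],[0,0,0.006,0,0,0,0.015],[0,0,0.004,0,0,0,0.015],[0,0,0,0,0,0,0.015],[0,0,0,0,0,0,0.015],[0,0,0,0,0,0,0.015],[0,0,0,0,0,0,0.015],[0,0,0,0,0,0,0.015],[0,0,0,0,0,0,0.015]],
])

```text
time_s: 9.95
ee_pos: [0.5369, -0.0637, 0.1626]
orientation: [0.16, 3.137, -0.0]
force: [-0.3, -0.2, -1.4]
grip_width: 0.0225
grip_force: 58.9
```

```bash
python3 q.py s6.png | grep -v lat; python3 d.py .537 -.0635 .163
```

```text
[ 0.5369 -0.0637  0.1626]
wrist 913 4123 tip [ 0.5238 -0.0638] tilt [0.1105 0.0046] shoulder [ 0.5326 -0.0634] handle z [0.1315 0.1863] allred top 0.1939
wrist stem 52 offset of line along s (mm) -0.03 s [-0.1  -0.99  0.  ] w 46.0
wrist handle 105 offset of line along s (mm) -0.38 s [-0.1  -0.99  0.  ] w 52.0
wrist bush 751 encl 0.5361 -0.0635 r 0.0138 ell [ 0.5383 -0.0637] [0.0258 0.0293] top z 0.1129 mid [ 0.5311 -0.0637  0.174 ]
scene 143 192 tip [ 0.5336 -0.065 ] tilt [0.0375 0.0255] shoulder [ 0.5366 -0.063 ] handle z [0.1307 0.1862] allred top 0.1943
scene stem 22 offset of line along s (mm) 0.56 s [-0.67 -0.74  0.  ] w 12.0
scene handle 23 offset of line along s (mm) 4.37 s [-0.66 -0.75  0.  ] w 13.0
scene bush 61 encl 0.5362 -0.0608 r 0.014 ell [ 0.5366 -0.061 ] [0.0242 0.0243] top z 0.1125 mid [ 0.5382 -0.0631  0.1187]
t 10.05 pos [ 0.5368 -0.0636  0.1625] tool d [-0.0002  0.0002 -0.0005] rot [ 0.      0.0004 -0.0006] |d| 0.0006 grip 0.0228 58.9 F [ 0.7 -0.1 -1.1]
```

View pics/s6.png

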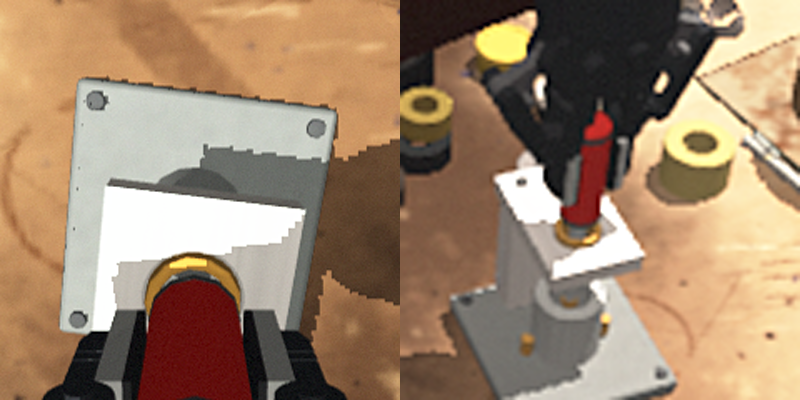

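The handle top is at z = 0.194, so its underside is about 10 mm above the bushing. The stem runs through the ring, centred in both views, with no contact force.

```bash
python3 -c "
from plant import *
print(close_job())"
```

```text
the job is handed in; nothing more can be done
None
```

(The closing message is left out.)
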